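# Sort the cellar's sample bottles into their trays

## Robot

A 6-joint arm with a two-finger parallel gripper is mounted at the origin on the work surface. World frame = base frame: x ahead of the robot, y to its left, z up, the work surface at z = 0. Lengths are in m, angles in rad, forces in N, time in s.
With the tool pointing down it reaches from about 0.225 to 0.875 m from the base axis. Payload 3.4 kg.
Tool frame: the origin (TCP) lies between the finger pads; the fingertips stand 22 mm ahead of it and the grasp point (between the pads) lies 3 mm ahead of it (manip.finger_overhang is the distance from the TCP to the fingertips, in m); z points along the fingers, y is the line along which they close (so a half turn about z gives the same grasp; the last joint's range is limited). The gripper opens to 85 mm and grips with 20 to 120 N. Pads are 22 mm wide; open, the fingers measure 114 mm over their backs; the gripper's body (76 mm by 85 mm) begins 54 mm behind the grasp point. The pads swing forward as they close: fully open they stand 13 mm farther back than shut.
Start: joints at [-1.445, 0.276, 1.505, -0, 1.361, -0.121], TCP at [0.14, -0.558, 0.253] pointing down, gripper open.
Joint ranges: [-2.89, 2.89], [-0.75, 2.08], [0.22, 2.7], [-1.18, 4.32], [0.11, 2.71], [-2.7, 2.7]. Speed limits (rad/s): [2.57, 2.57, 3.14, 3.14, 3.14, 3.14].

## Interface

Orientations are given as a unit quaternion [w, x, y, z].
In Python, from rig import get_state, eyes, order, manip gives the robot as it stands.
- The arm moves only by the tool drive_tool, never from a script. Its argument "rows" is a list of rows, each a list of 4 numbers: the shift along the tool's x, y, z in units of 25 mm (1.0 is 25 mm), then the turn about the tool's z in units of 6 degrees (1.0 is 6 degrees). A call has exactly 8 rows; each row is the pose to reach, as a shift and turn from the pose commanded when the call began, along the tool's axes at that moment; what a row does not reach only later rows make up. A row lasts 1/12 s, in which the tool goes at most 41.7 mm and 7.16 degrees, less where a joint would pass 70% of its speed; a pose out of reach is approached as far as the arm can. A call with a gripper value outside its range is refused whole. "grip" is the finger opening in mm, from 0 to 85.4, set as the call begins (left out, the last holds). The fingers move at their own pace and stop on an object; "newtons" is the grip in N (left out, the last holds). Time passes only in rows, so rows that repeat a pose let the fingers close, or fill a call up. It gives the time, the measured TCP pose, the force, the opening and the grip force at its end, in the units of the state.
- get_state(): the state, without advancing time (a new reading comes with each control period).
- eyes.get_image(name): name is "side" or "top"; returns (picture, depth): 480x640x3 uint8, red, green, blue; 480x640 float32, m along the optical axis (not along the pixel's ray), 0 where there is no reading.
- eyes.camera_info(name): a dict with "fx", "fy", "cx", "cy" (pixels), "R" (3x3) and "t" (3): a world point X has camera coordinates R X + t. Camera axes: x right, y down, z forward; pixel columns grow to the right and rows downward; lengths in m; the calibration is good to about 2 mm. A picture is of the moment at which its call begins. camera_info takes no time and is no camera call.
- order.sign_off(): hands the job in; it is judged then, once.
The state is a dict: "clock": time; "qpos": joint angles; "qd": joint speeds; "effort": joint torques, N m; "position": TCP position; "ee_rot": TCP orientation; "contact_force": force on the tool from outside, world axes, zero at the start; "moment": the same for the moment, N m; "width": finger opening in m; "gripper_force": force on a finger pad.
Only numpy, scipy, OpenCV 4.12 (cv2) and the standard library are available. Lean on these libraries where they do the work, as an engineer would, in place of code of your own. Each camera call takes 0.05 s, during which the arm holds its last target. There are 200 camera calls.

## Task

Four small sample bottles of different shapes stand mixed on the cellar bench. Stand each one upright in the empty bay of the tray that already holds a bottle of the same shape, setting it gently on the bay's floor and letting go. Do not knock over or drop any bottle, and leave the tasting glass alone.

Things in the scene. Friction and masses are not known exactly. Their poses are not given: they have to be found in the camera images.
- claret: Loose claret sample bottle: straight-sided cylinder 51 across up to 112 above its base, short square shoulder, then a straight round neck 28 across from 128 up to the flat top at 180 (all mm). Dark glass, red foil on neck, 0.2-0.45 kg. Stands loose on the bench, outside the trays. Origin: centre of its underside, z up.
- burgundy: Loose burgundy sample bottle: 60 across up to 55 above its base, long gently sloping shoulder, then a straight round neck 28 across from 126 up to the flat top at 175 (all mm). Dark glass, red foil on neck, 0.2-0.45 kg. Stands loose on the bench, outside the trays. Origin: centre of its underside, z up.
- flute: Loose flute sample bottle: the slimmest and tallest, 43 across up to 80 above its base, long slim taper, then a straight round neck 26 across from 152 up to the flat top at 205 (all mm). Dark glass, red foil on neck, 0.2-0.45 kg. Stands loose on the bench, outside the trays. Origin: centre of its underside, z up.
- flagon: Loose flagon sample bottle: the shortest and stoutest, rounded body 64 across between 20 and 55 above its base (foot 54 across), then a straight round neck 28 across from 90 up to the flat top at 140 (all mm). Dark glass, red foil on neck, 0.2-0.45 kg. Stands loose on the bench, outside the trays. Origin: centre of its underside, z up.
- tray_claret: Pine tray fixed to the bench: two bays side by side, each 84 x 84 mm inside, floor 6 thick, walls 5 thick, their tops 25 above the bench. Origin: centre of the EMPTY bay, at bench level; z up, y along the tray to the other bay (centre at y = +89), where a claret bottle, same shape and size as the loose one, is fixed as a pattern (top 186 above the bench).
- tray_burgundy: Pine tray fixed to the bench: two bays side by side, each 84 x 84 mm inside, floor 6 thick, walls 5 thick, their tops 25 above the bench. Origin: centre of the EMPTY bay, at bench level; z up, y along the tray to the other bay (centre at y = +89), where a burgundy bottle, same shape and size as the loose one, is fixed as a pattern (top 181 above the bench).
- tray_flute: Pine tray fixed to the bench: two bays side by side, each 84 x 84 mm inside, floor 6 thick, walls 5 thick, their tops 25 above the bench. Origin: centre of the EMPTY bay, at bench level; z up, y along the tray to the other bay (centre at y = +89), where a flute bottle, same shape and size as the loose one, is fixed as a pattern (top 211 above the bench).
- tray_flagon: Pine tray fixed to the bench: two bays side by side, each 84 x 84 mm inside, floor 6 thick, walls 5 thick, their tops 25 above the bench. Origin: centre of the EMPTY bay, at bench level; z up, y along the tray to the other bay (centre at y = +89), where a flagon bottle, same shape and size as the loose one, is fixed as a pattern (top 146 above the bench).
- glass: Tasting glass standing loose on the bench among the trays, 170 mm high, 72 mm across at the widest. Origin: centre of its foot. To be left alone.

How it is judged:
At the end, for the whole second after the job is handed in: Every bottle stands on the floor of the empty bay of the tray with its own shape: axis within 25 mm of the bay's centre in each direction (the bay's walls allow less or about that), underside 2 to 12 mm above bench level, tilted less than 0.08 rad, at rest and released (x of claret in the frame of tray_claret between -0.025 and 0.025 m and y of claret in the frame of tray_claret between -0.025 and 0.025 m and z of claret in the frame of tray_claret between 0.002 and 0.012 m and angle between each of claret, burgundy, flute, flagon's own z axis and vertical below 0.08 rad and linear speed of each of claret, burgundy, flute, flagon below 0.02 m/s and angular speed of each of claret, burgundy, flute, flagon below 0.2 rad/s and x of burgundy in the frame of tray_burgundy between -0.025 and 0.025 m and y of burgundy in the frame of tray_burgundy between -0.025 and 0.025 m and z of burgundy in the frame of tray_burgundy between 0.002 and 0.012 m and x of flute in the frame of tray_flute between -0.025 and 0.025 m and y of flute in the frame of tray_flute between -0.025 and 0.025 m and z of flute in the frame of tray_flute between 0.002 and 0.012 m and x of flagon in the frame of tray_flagon between -0.025 and 0.025 m and y of flagon in the frame of tray_flagon between -0.025 and 0.025 m and z of flagon in the frame of tray_flagon between 0.002 and 0.012 m); the robot touches nothing.
It fails at once if a bottle is knocked over (tilted more than 0.7 rad) (angle between any of claret, burgundy, flute, flagon's own z axis and vertical above 0.7 rad).
It fails at once if a bottle is dropped (moves faster than 0.6 m/s while the fingers do not hold it: a fall of some 18 mm) ((linear speed of claret above 0.6 m/s and contact force between claret and the fingers below 0.05 N) or (linear speed of burgundy above 0.6 m/s and contact force between burgundy and the fingers below 0.05 N) or (linear speed of flute above 0.6 m/s and contact force between flute and the fingers below 0.05 N) or (linear speed of flagon above 0.6 m/s and contact force between flagon and the fingers below 0.05 N)).
It fails at once if the tasting glass is moved more than 30 mm or knocked over (distance of glass from where it was at the start of the episode above 0.03 m or angle between glass's own z axis and vertical above 0.3 rad).
It also fails if it takes over 112 s, if anything falls off the work surface, if the arm or the gripper's body presses on something with over 40 N, if the wrist force passes 120 N, or if a joint passes its speed limit or range.

## Working session

There is one attempt and no reset: what is moved stays moved. The work goes in short steps, Python scripts to look and compute and a tool call to move; the robot and the scene stay as the last step left them, time stands still between calls to the robot, and variables do not carry over. Pictures are saved under pics/ and viewed, at most 14 in all, crops included, and the job is handed in when it is done.

Besides the shell and the picture viewer there is one more tool, called as a command line: name --pt "numbers of a row" for each row, then --argument value for the rest. drive_tool: Moves the arm, as the interface text tells. Its arguments: {"type":"object","properties":{"rows":{"type":"array","items":{"type":"array","items":{"type":"number"}}},"grip":{"type":"number"},"newtons":{"type":"number"}},"required":["rows"]}

```bash
ls; mkdir -p pics
python3 - <<'E'
from rig import get_state, eyes, order, manip
import cv2,numpy as np
s=get_state();print(s['clock'],s['position'],s['ee_rot'],s['width'],manip.finger_overhang)
for n in('top','side'):
    p,d=eyes.get_image(n);cv2.imwrite(f'pics/{n}0.png',p[:,:,::-1]);np.savez(f'{n}0.npz',p=p,d=d)
    c=eyes.camera_info(n);R=np.array(c['R']);print(n,c['fx'],c['fy'],c['cx'],c['cy'],'C',-R.T@np.array(c['t']),R.round(3).tolist())
E
```

```text
pics
0.0 [ 0.1404164  -0.55708066  0.25241245] [-9.51840184e-04  9.92395571e-01  1.23085844e-01 -3.81324574e-06] 0.08524413203183671 0.022
top 489.39460837443994 489.39460837443994 319.42670612922973 243.06148275767475 C [ 0.49300498 -0.02127063  1.1239832 ] [[-0.018, -1.0, -0.005], [-0.998, 0.019, -0.06], [0.06, 0.004, -0.998]]
side 486.17466217734045 486.17466217734045 318.05102178830117 243.46295941889485 C [0.26283034 0.55829172 0.70368913] [[-0.902, -0.432, -0.011], [-0.302, 0.648, -0.7], [0.309, -0.628, -0.714]]
```

View pics/top0.png

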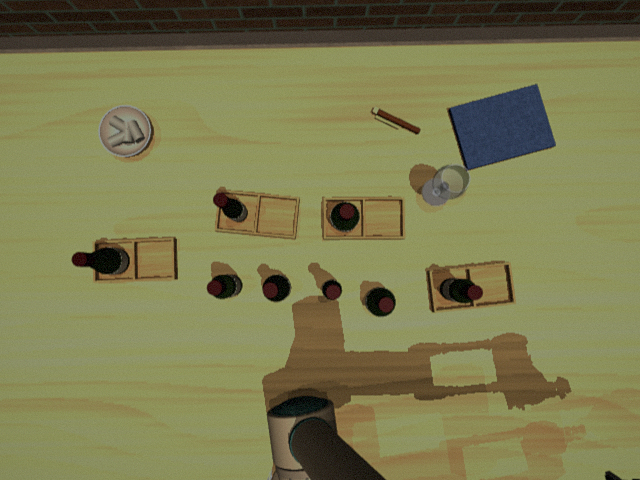

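View pics/side0.png

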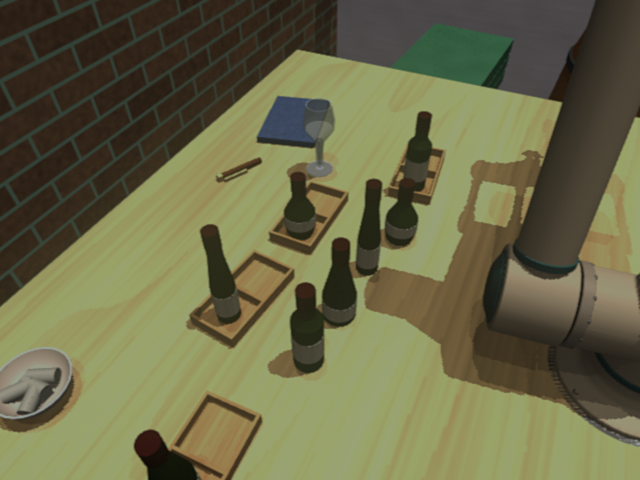

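The top view shows loose bottles at (225,285), (276,288), (332,289) and (380,300), and trays at (136,260), (258,214), (362,217) and (470,287). The glass is at (445,187). In the side view, the loose bottles from near to far look like claret (305,330), burgundy (340,285), flute (370,225) and flagon (400,215).

```bash
cat > h.py <<'E'
import numpy as np,cv2
from rig import get_state,eyes
def cloud(n,d):
    c=eyes.camera_info(n);R=np.array(c['R']);t=np.array(c['t'])
    v,u=np.mgrid[:480,:640];P=np.stack([(u-c['cx'])/c['fx']*d,(v-c['cy'])/c['fy']*d,d],-1)
    return (P-t)@R
def foil(p):
    h=cv2.cvtColor(p,cv2.COLOR_RGB2HSV);return (((h[...,0]<8)|(h[...,0]>165))&(h[...,1]>120)&(h[...,2]>35)&(h[...,2]<200)).astype(np.uint8)
def look(n):
    p,d=eyes.get_image(n);return p,d,cloud(n,d)
def ray(n,u,v,z):
    c=eyes.camera_info(n);R=np.array(c['R']);C=-R.T@np.array(c['t']);r=R.T@np.array([(u-c['cx'])/c['fx'],(v-c['cy'])/c['fy'],1]);return C+r*(z-C[2])/r[2]
E
python3 - <<'E'
from h import *
f=np.load('top0.npz');p,d=f['p'],f['d'];W=cloud('top',d)
z0=W[330:420,100:200,2];print('bench z',np.median(z0[d[330:420,100:200]>0]),z0.std())
def comps(m,lo):
    n,l,s,c=cv2.connectedComponentsWithStats(m.astype(np.uint8))
    return [(l==i,s[i],c[i]) for i in range(1,n) if s[i,4]>lo]
for m,s,c in comps((W[...,2]>.13)&(d>0)&(np.mgrid[:480,:640][0]<320),20):
    zt=np.percentile(W[m][:,2],95);k=m&(W[...,2]>zt-.006);q=W[k];e=cv2.minEnclosingCircle(q[:,:2].astype(np.float32))
    print('top',c.round(),'z',zt.round(4),'mean',q[:,:2].mean(0).round(4),'circ',np.round(e[0],4),round(e[1]*1e3,1))
for m,s,c in comps((W[...,2]>.016)&(W[...,2]<.032)&(d>0)&(np.mgrid[:480,:640][0]<320),60):
    q=W[m][:,:2];r=cv2.minAreaRect((q*1e3).astype(np.float32));print('tray',c.round(),np.round(r[0],1),np.round(r[1],1),r[2])
S=np.load('side0.npz')['p'];top=p
im=np.hstack([cv2.resize(S[100:220,370:470],None,fx=3,fy=3,interpolation=2)]+[cv2.resize(S[360:480,100:280],None,fx=2.6,fy=3,interpolation=2)])
cv2.imwrite('pics/c1.png',im[:,:,::-1]); print(im.shape)
E
```

```text
bench z 5.578677805954865e-06 0.06797041834100263
top [450. 182.] z 0.172 mean [ 0.6723 -0.2845] circ [ 0.6731 -0.2864] 30.2
top [224. 203.] z 0.2142 mean [0.633  0.1678] circ [0.6333 0.1683] 14.2
top [346. 212.] z 0.1497 mean [ 0.6148 -0.0732] circ [ 0.6148 -0.0733] 14.6
top [ 84. 260.] z 0.1843 mean [0.5274 0.4469] circ [0.528  0.4477] 15.7
top [216. 288.] z 0.1835 mean [0.4677 0.1867] circ [0.4678 0.187 ] 14.7
top [270. 290.] z 0.1785 mean [0.4609 0.0801] circ [0.4612 0.0799] 14.7
top [470. 292.] z 0.1898 mean [ 0.4501 -0.3113] circ [ 0.45  -0.311] 15.0
top [332. 291.] z 0.2086 mean [ 0.456  -0.0412] circ [ 0.4565 -0.0414] 13.7
top [386. 305.] z 0.1439 mean [ 0.4267 -0.1476] circ [ 0.4265 -0.1475] 14.7
tray [502. 127.] [ 819.3 -440.8] [150.7 212.3] 14.1796293258667
tray [125. 131.] [821.9 420.4] [103.9 103.5] 29.379575729370117
tray [258. 214.] [628.3 124.2] [184.2  94.7] 83.44317626953125
tray [365. 218.] [ 614. -119.] [182.8  94. ] 89.7041244506836
tray [137. 260.] [528.6 402.9] [ 94.1 186.9] 1.3931220769882202
tray [474. 288.] [ 453.7 -356.2] [ 94.4 185.3] 5.238502502441406
(360, 768, 3)
```

View pics/c1.png

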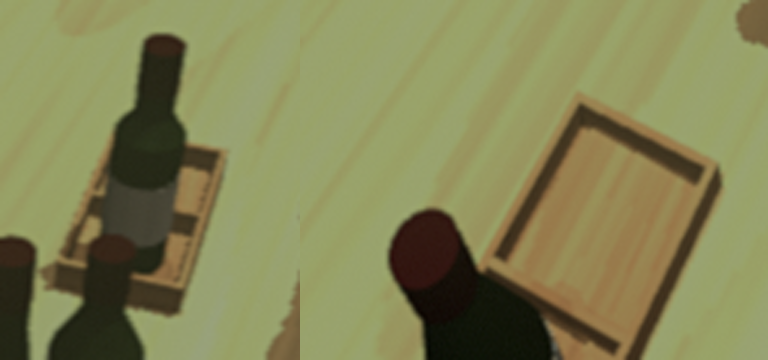

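The right tray holds claret (square shoulder, higher top) and the left tray holds burgundy. The middle-left tray is flute and the middle-right is flagon. I'll do the flute first, turning the tool to heading 0 on the way so that tool x = +x, y = −y and z = down.

drive_tool --pt "0.5 -0.5 0 0.3" --pt "1.5 -1.5 0 0.8" --pt "2.8 -2.7 0 1.3" --pt "4.1 -4 0 1.8" --pt "5.4 -5.3 0 2.2" --pt "6.6 -6.5 0 2.36" --pt "7.6 -7.4 0 2.36" --pt "8 -7.8 0 2.36" --grip 65 --newtons 50

```text
clock: 0.77
position: [0.2879, -0.315, 0.253]
ee_rot: [-0.002, 1.0, 0.001, 0.0]
contact_force: [-0.1, -0.1, -0.0]
width: 0.0649
gripper_force: 0.0
```

```bash
cat > go.py <<'E'
# go.py x y z : shift in tool units to the target from the measured pose
import sys,numpy as np
from scipy.spatial.transform import Rotation as Ro
from rig import get_state
s=get_state();q=s['ee_rot'];R=Ro.from_quat([q[1],q[2],q[3],q[0]]).as_matrix()
print(s['clock'],s['position'].round(4),'heading',np.degrees(np.arctan2(R[1,0],R[0,0])).round(2),'units',(R.T@(np.array(sys.argv[1:4],float)-s['position'])/.025).round(2),s['width'],s['gripper_force'])
E
python3 go.py .4563 -.0414 .252
```

```text
0.7667 [ 0.2879 -0.315   0.253 ] heading 0.1 units [  6.76 -10.93   0.08] 0.06494372242831263 0.0
```

drive_tool --pt "0.4 -0.6 0 0" --pt "1.2 -1.9 0 0" --pt "2.1 -3.4 0 0" --pt "3.2 -5.0 0 0" --pt "4.3 -6.7 0 0" --pt "5.4 -8.4 0 0" --pt "6.3 -9.8 0 0" --pt "6.76 -10.8 0 0"

```text
clock: 1.43
position: [0.4507, -0.0588, 0.2532]
ee_rot: [0.0, 1.0, -0.0, 0.0]
contact_force: [1.3, -0.4, -0.7]
width: 0.065
gripper_force: 0.0
```

drive_tool --pt "0 0 0 0" --pt "0 0 0 0" --pt "0 0 0 0" --pt "0 0 0 0" --pt "0 0 0 0" --pt "0 0 0 0" --pt "0 0 0 0" --pt "0 0 0 0"

```text
clock: 2.1
position: [0.4496, -0.0615, 0.2534]
ee_rot: [0.0, 1.0, -0.001, 0.0]
contact_force: [-0.3, -0.5, 0.0]
width: 0.0652
gripper_force: 0.0
```

```bash
python3 go.py .4563 -.0414 .181
```

```text
2.1 [ 0.4496 -0.0615  0.2534] heading -0.12 units [ 0.27 -0.8   2.89] 0.0652150847763732 0.0
```

drive_tool --pt "0.1 -0.3 0 0" --pt "0.2 -0.6 0 0" --pt "0.27 -0.8 0 0" --pt "0.27 -0.8 0 0" --pt "0.27 -0.8 0 0" --pt "0.27 -0.8 0 0" --pt "0.27 -0.8 0 0" --pt "0.27 -0.8 0 0"

```text
clock: 2.77
position: [0.4566, -0.0407, 0.2533]
ee_rot: [0.0, 1.0, -0.0, -0.0]
contact_force: [-0.2, 0.3, -0.2]
width: 0.0649
gripper_force: 0.0
```

```bash
python3 go.py .4563 -.0414 .181;python3 - <<'E'
from h import *
p,d,W=look('top');q,e,V=look('side')
im=np.hstack([p[180:360,220:440],q[100:280,270:470]]);cv2.imwrite('pics/a1.png',cv2.resize(im,None,fx=1.85,fy=1.85)[:,:,::-1])
E
```

```text
2.7667 [ 0.4566 -0.0407  0.2533] heading -0.02 units [-0.01  0.03  2.89] 0.06485592595145316 0.0
```

View pics/a1.png

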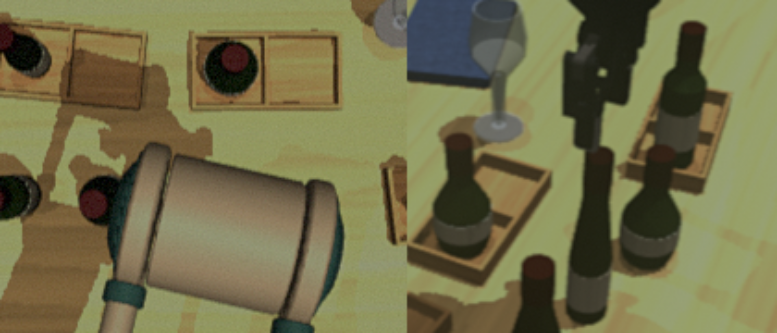

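In the crop, the flute's neck top at (598,150) sits directly below the fingers. Descending and gripping.

drive_tool --pt "0 0.03 0.4 0" --pt "0 0.03 1.0 0" --pt "0 0.03 1.7 0" --pt "0 0.03 2.3 0" --pt "0 0.03 2.7 0" --pt "0 0.03 2.88 0" --pt "0 0.03 2.88 0" --pt "0 0.03 2.88 0"

```text
clock: 3.53
position: [0.4567, -0.0415, 0.1812]
ee_rot: [0.0, 1.0, -0.0, -0.0]
contact_force: [1.2, 0.0, -0.1]
width: 0.065
gripper_force: 0.0
```

drive_tool --pt "0 0 0 0" --pt "0 0 0 0" --pt "0 0 0 0" --pt "0 0 0 0" --pt "0 0 0 0" --pt "0 0 0 0" --pt "0 0 0 0" --pt "0 0 0 0" --grip 15 --newtons 50

```text
clock: 4.2
position: [0.4571, -0.0413, 0.182]
ee_rot: [-0.0, 1.0, -0.0, 0.001]
contact_force: [0.5, 1.1, 5.5]
width: 0.0248
gripper_force: 49.2
```

```bash
python3 go.py .6234 .0803 .24
```

```text
4.2 [ 0.4571 -0.0413  0.182 ] heading -0.03 units [ 6.65 -4.87 -2.31] 0.024784303513491503 49.23234611749649
```

drive_tool --pt "0 0 -0.3 0" --pt "0 0 -0.9 0" --pt "0 0 -1.6 0" --pt "0.2 -0.1 -2.1 0" --pt "0.6 -0.4 -2.3 0" --pt "1.2 -0.9 -2.3 0" --pt "1.9 -1.4 -2.3 0" --pt "2.6 -1.9 -2.3 0"

```text
clock: 4.87
position: [0.5216, 0.0063, 0.2386]
ee_rot: [0.0, 1.0, -0.0, -0.001]
contact_force: [-0.8, 0.4, -3.0]
width: 0.0252
gripper_force: 49.4
```

drive_tool --pt "0.7 -0.5 0 0" --pt "1.4 -1.0 0 0" --pt "2.1 -1.5 0 0" --pt "2.8 -2.0 0 0" --pt "3.4 -2.5 0 0" --pt "3.8 -2.8 0 0" --pt "4.0 -2.95 0 0" --pt "4.05 -2.97 0 0"

```text
clock: 5.53
position: [0.6232, 0.0806, 0.238]
ee_rot: [0.0, 1.0, 0.0, -0.001]
contact_force: [-0.4, -0.6, -2.4]
width: 0.0244
gripper_force: 49.5
```

drive_tool --pt "0 0 0 0" --pt "0 0 0 0" --pt "0 0 0 0" --pt "0 0 0 0" --pt "0 0 0 0" --pt "0 0 0 0" --pt "0 0 0 0" --pt "0 0 0 0"

```text
clock: 6.2
position: [0.6228, 0.0802, 0.2389]
ee_rot: [0.0, 1.0, -0.0, 0.0]
contact_force: [0.6, 0.2, -1.3]
width: 0.0249
gripper_force: 49.4
```

```bash
python3 go.py .6234 .0803 .189;python3 - <<'E'
from h import *
q,e,V=look('side')
cv2.imwrite('pics/a2.png',cv2.resize(q[130:360,130:390],None,fx=2,fy=2)[:,:,::-1])
E
```

```text
6.2 [0.6228 0.0802 0.2389] heading -0.03 units [ 0.02 -0.01  2.  ] 0.02493612460976863 49.379775524139404
```

View pics/a2.png

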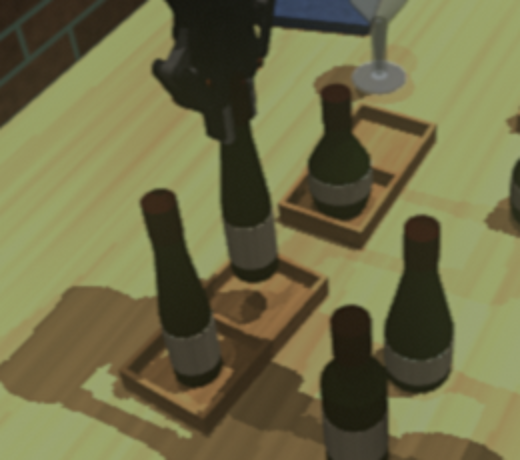

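The flute hangs upright over its bay (crop ~(250,250)). Lowering gently.

drive_tool --pt "0 0 0.3 0" --pt "0 0 0.8 0" --pt "0 0 1.2 0" --pt "0 0 1.5 0" --pt "0 0 1.7 0" --pt "0 0 1.85 0" --pt "0 0 1.95 0" --pt "0 0 2.0 0"

```text
clock: 6.92
position: [0.623, 0.0803, 0.1885]
ee_rot: [0.0, 1.0, -0.0, -0.0]
contact_force: [-0.7, -0.4, -2.3]
width: 0.0253
gripper_force: 49.4
```

drive_tool --pt "0 0 0.02 0" --pt "0 0 0.04 0" --pt "0 0 0.04 0" --pt "0 0 0.04 0" --pt "0 0 0.04 0" --pt "0 0 0.04 0" --pt "0 0 0.04 0" --pt "0 0 0.04 0"

```text
clock: 7.58
position: [0.6231, 0.0803, 0.1881]
ee_rot: [0.0, 1.0, -0.0, 0.0]
contact_force: [0.0, 0.2, -1.7]
width: 0.0252
gripper_force: 49.5
```

drive_tool --pt "0 0 0.02 0" --pt "0 0 0.04 0" --pt "0 0 0.06 0" --pt "0 0 0.06 0" --pt "0 0 0.06 0" --pt "0 0 0.06 0" --pt "0 0 0.06 0" --pt "0 0 0.06 0"

```text
clock: 8.25
position: [0.6234, 0.0803, 0.1881]
ee_rot: [-0.0, 1.0, -0.0, 0.001]
contact_force: [-0.4, 0.7, 6.4]
width: 0.0246
gripper_force: 50.3
```

drive_tool --pt "0 0 0 0" --pt "0 0 0 0" --pt "0 0 0 0" --pt "0 0 0 0" --pt "0 0 0 0" --pt "0 0 0 0" --pt "0 0 0 0" --pt "0 0 0 0" --grip 55

```text
clock: 8.92
position: [0.6229, 0.0803, 0.1862]
ee_rot: [0.0, 1.0, -0.0, -0.0]
contact_force: [-0.2, 0.8, 0.5]
width: 0.0552
gripper_force: 0.0
```

drive_tool --pt "0 0 -0.3 0" --pt "0 0 -0.9 0" --pt "0 0 -1.7 0" --pt "0 0 -2.5 0" --pt "0 0 -2.9 0" --pt "0 0 -3 0" --pt "0 0 -3 0" --pt "0 0 -3 0"

```text
clock: 9.58
position: [0.6224, 0.0803, 0.2604]
ee_rot: [0.0, 1.0, -0.0, -0.001]
contact_force: [1.3, 0.1, -0.7]
width: 0.0551
gripper_force: 0.0
```

```bash
python3 go.py .4266 -.1476 .20
```

```text
9.5833 [0.6224 0.0803 0.2604] heading -0.02 units [-7.82  9.12  2.43] 0.05514645442316662 0.0
```

drive_tool --pt "-0.4 0.5 0 0" --pt "-1.4 1.6 0 0" --pt "-2.6 3.0 0 0" --pt "-3.9 4.5 0 0" --pt "-5.2 6.0 0.3 0" --pt "-6.4 7.5 0.8 0" --pt "-7.4 8.6 1.2 0" --pt "-7.82 9.12 1.4 0" --grip 65

```text
clock: 10.25
position: [0.4258, -0.1475, 0.2252]
ee_rot: [-0.0, 1.0, 0.0, -0.001]
contact_force: [0.6, -0.9, 0.7]
width: 0.0649
gripper_force: 0.0
```

drive_tool --pt "0 0 0 0" --pt "0 0 0 0" --pt "0 0 0 0" --pt "0 0 0 0" --pt "0 0 0 0" --pt "0 0 0 0" --pt "0 0 0 0" --pt "0 0 0 0"

```text
clock: 10.92
position: [0.4285, -0.1462, 0.2266]
ee_rot: [0.0, 1.0, 0.001, 0.0]
contact_force: [0.4, 0.3, -0.6]
width: 0.065
gripper_force: 0.0
```

```bash
python3 go.py .4266 -.1476 .122
python3 - <<'E'
from h import *
q,e,V=look('side')
cv2.imwrite('pics/a3.png',cv2.resize(q[90:360,180:500],None,fx=2,fy=2)[:,:,::-1])
E
```

```text
10.9167 [ 0.4285 -0.1462  0.2266] heading 0.06 units [-0.08  0.05  4.19] 0.06495493064127612 0.0
```

View pics/a3.png

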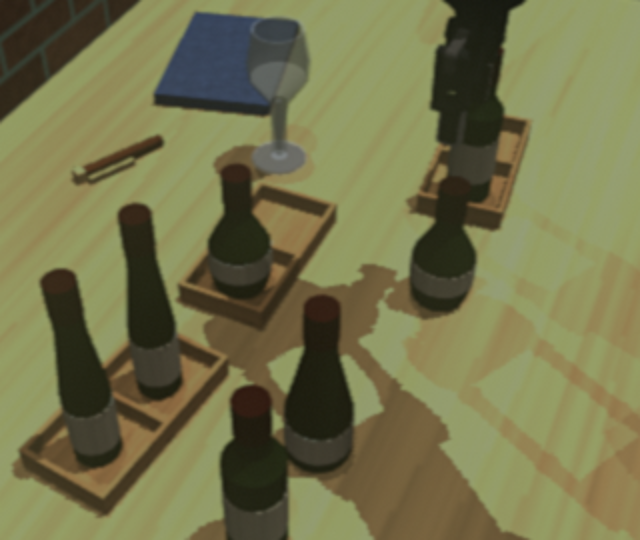

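The flute stands in its bay (~(155,350) in the crop), and the gripper is above the flagon (neck ~(453,190)). Descending to grip it.

drive_tool --pt "-0.08 0.05 0.4 0" --pt "-0.08 0.05 1.2 0" --pt "-0.08 0.05 2.1 0" --pt "-0.08 0.05 3.0 0" --pt "-0.08 0.05 3.7 0" --pt "-0.08 0.05 4.1 0" --pt "-0.08 0.05 4.19 0" --pt "-0.08 0.05 4.19 0"

```text
clock: 11.63
position: [0.4258, -0.1478, 0.1213]
ee_rot: [-0.0, 1.0, -0.0, -0.001]
contact_force: [0.1, -0.2, 0.5]
width: 0.0658
gripper_force: 0.0
```

drive_tool --pt "0 0 0 0" --pt "0 0 0 0" --pt "0 0 0 0" --pt "0 0 0 0" --pt "0 0 0 0" --pt "0 0 0 0" --pt "0 0 0 0" --pt "0 0 0 0" --grip 15

```text
clock: 12.3
position: [0.4267, -0.148, 0.1228]
ee_rot: [0.0, 1.0, -0.0, 0.001]
contact_force: [-0.0, 1.7, 6.2]
width: 0.0265
gripper_force: 49.1
```

```bash
python3 go.py .6135 -.1640 .172
```

```text
12.3 [ 0.4267 -0.148   0.1228] heading -0.04 units [ 7.48  0.64 -1.95] 0.026456490075515256 49.123583477921784
```

drive_tool --pt "0 0 -0.3 0" --pt "0 0 -0.9 0" --pt "0 0 -1.6 0" --pt "0.2 0 -1.9 0" --pt "0.7 0.1 -2.0 0" --pt "1.4 0.1 -2.0 0" --pt "2.2 0.2 -2.0 0" --pt "3.0 0.25 -2.0 0"

```text
clock: 12.97
position: [0.5017, -0.1545, 0.1715]
ee_rot: [0.0, 1.0, -0.0, -0.0]
contact_force: [0.1, -0.5, -3.5]
width: 0.0269
gripper_force: 49.8
```

drive_tool --pt "0.8 0.1 0 0" --pt "1.6 0.15 0 0" --pt "2.4 0.2 0 0" --pt "3.1 0.25 0 0" --pt "3.8 0.3 0 0" --pt "4.2 0.35 0 0" --pt "4.4 0.39 0 0" --pt "4.48 0.39 0 0"

```text
clock: 13.63
position: [0.6133, -0.1643, 0.1711]
ee_rot: [-0.0, 1.0, -0.0, -0.001]
contact_force: [-0.3, -0.4, -4.5]
width: 0.027
gripper_force: 49.7
```

drive_tool --pt "0 0 0 0" --pt "0 0 0 0" --pt "0 0 0 0" --pt "0 0 0 0" --pt "0 0 0 0" --pt "0 0 0 0" --pt "0 0 0 0" --pt "0 0 0 0"

```text
clock: 14.3
position: [0.6129, -0.1641, 0.1719]
ee_rot: [0.0, 1.0, -0.0, 0.0]
contact_force: [1.4, 0.3, -3.8]
width: 0.0268
gripper_force: 49.8
```

```bash
python3 go.py .6135 -.1640 .130
```

```text
14.3 [ 0.6129 -0.1641  0.1719] heading -0.02 units [ 0.02 -0.01  1.68] 0.026841587388893456 49.75835905177519
```

drive_tool --pt "0 0 0.3 0" --pt "0 0 0.7 0" --pt "0 0 1.05 0" --pt "0 0 1.3 0" --pt "0 0 1.5 0" --pt "0 0 1.6 0" --pt "0 0 1.66 0" --pt "0 0 1.68 0"

```text
clock: 14.97
position: [0.6131, -0.1642, 0.1296]
ee_rot: [0.0, 1.0, -0.0, -0.0]
contact_force: [-0.4, -0.2, -3.5]
width: 0.0269
gripper_force: 49.7
```

drive_tool --pt "0 0 0.02 0" --pt "0 0 0.04 0" --pt "0 0 0.06 0" --pt "0 0 0.08 0" --pt "0 0 0.08 0" --pt "0 0 0.08 0" --pt "0 0 0.08 0" --pt "0 0 0.08 0"

```text
clock: 15.63
position: [0.6135, -0.1642, 0.1288]
ee_rot: [0.0, 1.0, -0.0, 0.001]
contact_force: [-1.0, 1.7, 4.5]
width: 0.027
gripper_force: 50.4
```

Floor contact made (force changed from −3.8 to +4.5). Releasing, then on to burgundy.

drive_tool --pt "0 0 0 0" --pt "0 0 0 0" --pt "0 0 0 0" --pt "0 0 0 0" --pt "0 0 0 0" --pt "0 0 0 0" --pt "0 0 0 0" --pt "0 0 0 0" --grip 55

```text
clock: 16.3
position: [0.6131, -0.1642, 0.1278]
ee_rot: [0.0, 1.0, -0.0, -0.0]
contact_force: [-0.4, 1.0, 0.2]
width: 0.0545
gripper_force: 0.0
```

drive_tool --pt "0 0 -0.3 0" --pt "0 0 -1.0 0" --pt "0 0 -2.0 0" --pt "0 0 -3.0 0" --pt "0 0 -4.0 0" --pt "0 0 -4.8 0" --pt "0 0 -5.2 0" --pt "0 0 -5.2 0"

```text
clock: 16.97
position: [0.6143, -0.1646, 0.2612]
ee_rot: [0.001, 1.0, -0.0, 0.003]
contact_force: [1.1, -0.7, 0.1]
width: 0.0551
gripper_force: 0.0
```

```bash
python3 go.py .461 .080 .24
python3 - <<'E'
from h import *
p,d,W=look('top');q,e,V=look('side')
Z=(W[...,2]>.13)&(d>0);Z[320:]=0
n,l,s,c=cv2.connectedComponentsWithStats(Z.astype(np.uint8))
for i in range(1,n):
    if s[i,4]>60:
        zt=np.percentile(W[l==i][:,2],95);k=(l==i)&(W[...,2]>zt-.006);print(c[i].round(),zt.round(4),W[k][:,:2].mean(0).round(4),k.sum())
cv2.imwrite('pics/a4.png',np.hstack([cv2.resize(p[150:350],(400,300))[:,100:],q[90:390,180:480]])[:,:,::-1])
E
```

```text
16.9667 [ 0.6143 -0.1646  0.2612] heading -0.01 units [-6.14 -9.78  0.79] 0.05512156243692327 0.0
[437. 199.] 0.6665 [ 0.4605 -0.0643] 1103
[224. 203.] 0.214 [0.6333 0.1678] 171
[269. 208.] 0.214 [0.6222 0.0799] 167
[347. 212.] 0.1502 [ 0.6147 -0.0729] 163
[ 85. 260.] 0.1839 [0.5275 0.4469] 190
[216. 288.] 0.1834 [0.4674 0.1867] 179
[271. 290.] 0.1783 [0.4613 0.0797] 176
```

View pics/a4.png

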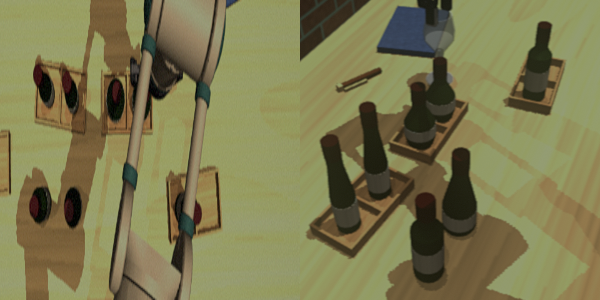

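Flute and flagon stand in their bays. Next is burgundy.

drive_tool --pt "-0.3 -0.5 0 0" --pt "-1.0 -1.7 0 0" --pt "-2.0 -3.2 0 0" --pt "-3.0 -4.8 0 0" --pt "-4.1 -6.5 0.2 0" --pt "-5.1 -8.1 0.5 0" --pt "-5.8 -9.3 0.7 0" --pt "-6.12 -9.78 0.8 0" --grip 65

```text
clock: 17.73
position: [0.4557, 0.0831, 0.2359]
ee_rot: [-0.001, 1.0, 0.0, -0.002]
contact_force: [-0.1, -0.1, 0.6]
width: 0.0648
gripper_force: 0.0
```

drive_tool --pt "0 0 0 0" --pt "0 0 0 0" --pt "0 0 0 0" --pt "0 0 0 0" --pt "0 0 0 0" --pt "0 0 0 0" --pt "0 0 0 0" --pt "0 0 0 0"

```text
clock: 18.4
position: [0.4605, 0.0799, 0.2377]
ee_rot: [0.0, 1.0, -0.001, -0.0]
contact_force: [0.6, -0.7, -0.2]
width: 0.0649
gripper_force: 0.0
```

```bash
python3 go.py .4612 .080 .155
```

```text
18.4 [0.4605 0.0799 0.2377] heading -0.09 units [ 0.03 -0.01  3.31] 0.06487406336315589 0.0
```

drive_tool --pt "0.03 0 0.4 0" --pt "0.03 0 1.0 0" --pt "0.03 0 1.7 0" --pt "0.03 0 2.4 0" --pt "0.03 0 2.9 0" --pt "0.03 0 3.2 0" --pt "0.03 0 3.31 0" --pt "0.03 0 3.31 0"

```text
clock: 19.07
position: [0.4606, 0.0803, 0.1544]
ee_rot: [0.0, 1.0, -0.0, -0.001]
contact_force: [0.0, 0.1, 0.2]
width: 0.0655
gripper_force: 0.0
```

drive_tool --pt "0 0 0 0" --pt "0 0 0 0" --pt "0 0 0 0" --pt "0 0 0 0" --pt "0 0 0 0" --pt "0 0 0 0" --pt "0 0 0 0" --pt "0 0 0 0" --grip 15

```text
clock: 19.73
position: [0.4615, 0.0806, 0.1559]
ee_rot: [-0.0, 1.0, -0.0, 0.001]
contact_force: [-0.9, 1.6, 5.5]
width: 0.0268
gripper_force: 49.8
```

```bash
python3 go.py .545 .080 .21;python3 go.py .5297 .3585 .21
```

```text
19.7333 [0.4615 0.0806 0.1559] heading -0.02 units [ 3.34  0.02 -2.16] 0.02680602080006376 49.761571772396564
19.7333 [0.4615 0.0806 0.1559] heading -0.02 units [  2.73 -11.12  -2.16] 0.02680602080006376 49.761571772396564
```

drive_tool --pt "0 0 -0.3 0" --pt "0 0 -1.0 0" --pt "0.2 0 -1.7 0" --pt "0.7 0 -2.1 0" --pt "1.5 0 -2.2 0" --pt "2.3 0 -2.2 0" --pt "3.0 0 -2.2 0" --pt "3.3 0 -2.2 0"

```text
clock: 20.4
position: [0.5453, 0.0801, 0.2096]
ee_rot: [0.0, 1.0, -0.0, 0.0]
contact_force: [0.5, 0.3, -3.1]
width: 0.0269
gripper_force: 49.6
```

drive_tool --pt "0 -0.3 0 0" --pt "0 -1.1 0 0" --pt "0 -2.2 0 0" --pt "0 -3.4 0 0" --pt "0 -4.6 0 0" --pt "0 -5.8 0 0" --pt "0 -7.0 0 0" --pt "-0.1 -8.1 0 0"

```text
clock: 21.07
position: [0.539, 0.2846, 0.2095]
ee_rot: [0.0, 1.0, 0.0, -0.001]
contact_force: [1.1, 0.5, -3.3]
width: 0.0268
gripper_force: 49.9
```

drive_tool --pt "-0.1 -1.0 0 0" --pt "-0.2 -1.8 0 0" --pt "-0.3 -2.4 0 0" --pt "-0.4 -2.8 0 0" --pt "-0.45 -3.0 0 0" --pt "-0.45 -3.0 0 0" --pt "-0.45 -3.0 0 0" --pt "-0.45 -3.0 0 0"

```text
clock: 21.73
position: [0.5298, 0.3567, 0.21]
ee_rot: [0.001, 1.0, -0.001, -0.0]
contact_force: [-0.8, -0.2, -3.9]
width: 0.0268
gripper_force: 49.9
```

```bash
python3 go.py .5297 .3585 .163
```

```text
21.7333 [0.5298 0.3567 0.21  ] heading -0.07 units [-0.   -0.07  1.88] 0.02683543197977517 49.917756132781506
```

drive_tool --pt "0 -0.07 0.3 0" --pt "0 -0.07 0.8 0" --pt "0 -0.07 1.2 0" --pt "0 -0.07 1.5 0" --pt "0 -0.07 1.7 0" --pt "0 -0.07 1.8 0" --pt "0 -0.07 1.86 0" --pt "0 -0.07 1.88 0"

```text
clock: 22.4
position: [0.5299, 0.3597, 0.163]
ee_rot: [-0.0, 1.0, -0.0, 0.0]
contact_force: [0.3, -1.1, -3.0]
width: 0.0267
gripper_force: 49.9
```

drive_tool --pt "0 0 0.02 0" --pt "0 0 0.04 0" --pt "0 0 0.06 0" --pt "0 0 0.08 0" --pt "0 0 0.08 0" --pt "0 0 0.08 0" --pt "0 0 0.08 0" --pt "0 0 0.08 0"

```text
clock: 23.07
position: [0.53, 0.3599, 0.162]
ee_rot: [-0.0, 1.0, -0.0, 0.001]
contact_force: [-0.7, -0.3, 3.8]
width: 0.0268
gripper_force: 50.6
```

Floor contact made. Releasing, then rising and going for claret.

drive_tool --pt "0 0 0 0" --pt "0 0 0 0" --pt "0 0 0 0" --pt "0 0 0 0" --pt "0 0 0 0" --pt "0 0 0 0" --pt "0 0 0 0" --pt "0 0 0 0" --grip 55

```text
clock: 23.73
position: [0.5297, 0.3596, 0.161]
ee_rot: [0.0, 1.0, -0.0, -0.0]
contact_force: [-0.2, -0.0, 0.3]
width: 0.0548
gripper_force: 0.0
```

drive_tool --pt "0 0 -0.3 0" --pt "0 0 -1.0 0" --pt "0 0 -1.9 0" --pt "0 0 -2.7 0" --pt "0 0 -3.2 0" --pt "0 0 -3.3 0" --pt "0 0 -3.3 0" --pt "0 0 -3.3 0"

```text
clock: 24.4
position: [0.5293, 0.3594, 0.243]
ee_rot: [0.0, 1.0, -0.0, -0.0]
contact_force: [0.3, -0.9, -0.9]
width: 0.055
gripper_force: 0.0
```

```bash
python3 go.py .4676 .1868 .242
```

```text
24.4 [0.5293 0.3594 0.243 ] heading -0.02 units [-2.47  6.91  0.05] 0.0550028807608197 0.0
```

drive_tool --pt "-0.2 0.5 0 0" --pt "-0.6 1.7 0 0" --pt "-1.1 3.0 0 0" --pt "-1.6 4.4 0 0" --pt "-2.1 5.8 0 0" --pt "-2.4 6.7 0 0" --pt "-2.48 6.92 0 0" --pt "-2.48 6.92 0 0" --grip 65

```text
clock: 25.07
position: [0.4666, 0.1853, 0.2428]
ee_rot: [0.0, 1.0, -0.001, -0.001]
contact_force: [-0.5, -0.0, 0.3]
width: 0.0648
gripper_force: 0.0
```

drive_tool --pt "0 0 0 0" --pt "0 0 0 0" --pt "0 0 0 0" --pt "0 0 0 0" --pt "0 0 0 0" --pt "0 0 0 0" --pt "0 0 0 0" --pt "0 0 0 0"

```text
clock: 25.73
position: [0.4677, 0.1868, 0.2435]
ee_rot: [0.0, 1.0, -0.0, -0.0]
contact_force: [0.9, 0.3, 0.0]
width: 0.0646
gripper_force: 0.0
```

```bash
python3 go.py .4676 .1868 .158
```

```text
25.7333 [0.4677 0.1868 0.2435] heading -0.0 units [-0.    0.    3.42] 0.06462222297031754 0.0
```

drive_tool --pt "0 0 0.4 0" --pt "0 0 1.1 0" --pt "0 0 1.8 0" --pt "0 0 2.5 0" --pt "0 0 3.0 0" --pt "0 0 3.3 0" --pt "0 0 3.42 0" --pt "0 0 3.42 0"

```text
clock: 26.4
position: [0.4673, 0.1865, 0.1573]
ee_rot: [0.0, 1.0, -0.0, -0.001]
contact_force: [-0.2, -0.4, 0.8]
width: 0.065
gripper_force: 0.0
```

drive_tool --pt "0 0 0 0" --pt "0 0 0 0" --pt "0 0 0 0" --pt "0 0 0 0" --pt "0 0 0 0" --pt "0 0 0 0" --pt "0 0 0 0" --pt "0 0 0 0" --grip 15

```text
clock: 27.07
position: [0.4683, 0.1871, 0.159]
ee_rot: [-0.0, 1.0, -0.0, 0.001]
contact_force: [-1.3, 2.0, 6.2]
width: 0.027
gripper_force: 49.9
```

```bash
python3 go.py .465 -.16 .213;python3 go.py .54 -.30 .213
```

```text
27.0667 [0.4683 0.1871 0.159 ] heading -0.02 units [-0.12 13.88 -2.17] 0.026999263473475137 49.93295341730118
27.0667 [0.4683 0.1871 0.159 ] heading -0.02 units [ 2.88 19.48 -2.17] 0.026999263473475137 49.93295341730118
```

drive_tool --pt "0 0 -0.3 0" --pt "0 0 -1.0 0" --pt "0 0 -1.7 0" --pt "0 0.3 -2.1 0" --pt "0 1.0 -2.2 0" --pt "0 2.0 -2.2 0" --pt "0 3.1 -2.2 0" --pt "0 4.2 -2.2 0"

```text
clock: 27.73
position: [0.4666, 0.0801, 0.2126]
ee_rot: [0.001, 1.0, 0.0, -0.001]
contact_force: [-0.1, -0.4, -2.9]
width: 0.027
gripper_force: 49.7
```

drive_tool --pt "0 1.2 0 0" --pt "0 2.4 0 0" --pt "0 3.6 0 0" --pt "0 4.8 0 0" --pt "0 6.0 0 0" --pt "0 7.2 0 0" --pt "0 8.2 0 0" --pt "0 8.8 0 0"

```text
clock: 28.4
position: [0.4665, -0.1417, 0.2126]
ee_rot: [0.001, 1.0, -0.001, -0.001]
contact_force: [0.3, 0.1, -3.8]
width: 0.0271
gripper_force: 49.9
```

```bash
python3 go.py .54 -.30 .213
```

```text
28.4 [ 0.4665 -0.1417  0.2126] heading -0.13 units [ 2.95  6.33 -0.01] 0.027142447527522942 49.88897982984781
```

drive_tool --pt "0.3 0.4 0 0" --pt "0.8 1.2 0 0" --pt "1.4 2.2 0 0" --pt "1.9 3.2 0 0" --pt "2.4 4.2 0 0" --pt "2.8 5.2 0 0" --pt "3.0 6.2 0 0" --pt "3.0 7.1 0 0"

```text
clock: 29.07
position: [0.5438, -0.3173, 0.2121]
ee_rot: [-0.0, 1.0, 0.0, -0.0]
contact_force: [0.2, -0.1, -3.4]
width: 0.0273
gripper_force: 50.0
```

drive_tool --pt "0 0.9 0 0" --pt "0 1.8 0 0" --pt "-0.1 2.6 0 0" --pt "-0.5 3.1 0 0" --pt "-1.1 3.25 0 0" --pt "-1.8 3.25 0 0" --pt "-2.4 3.25 0 0" --pt "-2.9 3.25 0 0"

```text
clock: 29.73
position: [0.4673, -0.3955, 0.2127]
ee_rot: [-0.001, 1.0, -0.0, -0.001]
contact_force: [0.7, -0.7, -2.4]
width: 0.0269
gripper_force: 50.0
```

drive_tool --pt "-0.3 0 0 0" --pt "-0.4 0 0 0" --pt "-0.4 0 0 0" --pt "-0.4 0 0 0" --pt "-0.4 0 0 0" --pt "-0.4 0 0 0" --pt "-0.4 0 0 0" --pt "-0.4 0 0 0"

```text
clock: 30.4
position: [0.4604, -0.397, 0.2129]
ee_rot: [-0.0, 1.0, 0.0, -0.0]
contact_force: [-0.2, 0.8, -3.4]
width: 0.0266
gripper_force: 50.0
```

```bash
python3 go.py .4576 -.4010 .166
python3 - <<'E'
from h import *
p,d,W=look('top');q,e,V=look('side')
cv2.imwrite('pics/a5.png',np.hstack([p[150:450,60:560],q[60:360,180:480]])[:,:,::-1])
E
```

```text
30.4 [ 0.4604 -0.397   0.2129] heading 0.01 units [-0.11  0.16  1.88] 0.026626059089860907 50.04182506352663
```

View pics/a5.png

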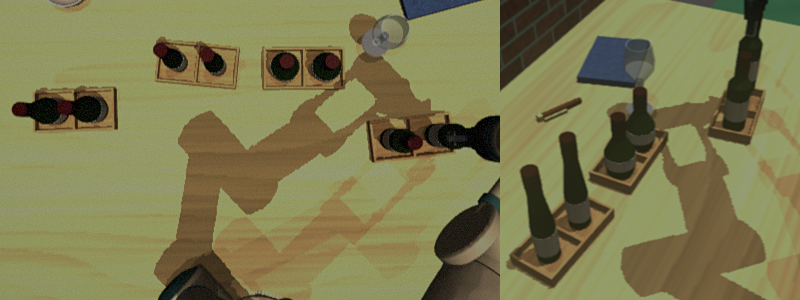

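The other three bottles stand in their bays: burgundy (95,105), flute (213,62) and flagon (322,68). Claret hangs over its bay at about (437,135). Lowering it.

drive_tool --pt "-0.05 0.08 0.2 0" --pt "-0.11 0.16 0.6 0" --pt "-0.11 0.16 1.0 0" --pt "-0.11 0.16 1.4 0" --pt "-0.11 0.16 1.65 0" --pt "-0.11 0.16 1.8 0" --pt "-0.11 0.16 1.86 0" --pt "-0.11 0.16 1.88 0"

```text
clock: 31.17
position: [0.4572, -0.401, 0.1656]
ee_rot: [-0.0, 1.0, -0.0, -0.0]
contact_force: [0.1, 0.5, -3.3]
width: 0.0271
gripper_force: 50.0
```

drive_tool --pt "0 0 0.02 0" --pt "0 0 0.04 0" --pt "0 0 0.06 0" --pt "0 0 0.08 0" --pt "0 0 0.08 0" --pt "0 0 0.08 0" --pt "0 0 0.08 0" --pt "0 0 0.08 0"

```text
clock: 31.83
position: [0.4575, -0.4013, 0.165]
ee_rot: [0.001, 1.0, -0.0, 0.001]
contact_force: [-0.8, 0.6, 3.2]
width: 0.0268
gripper_force: 50.7
```

drive_tool --pt "0 0 0 0" --pt "0 0 0 0" --pt "0 0 0 0" --pt "0 0 0 0" --pt "0 0 0 0" --pt "0 0 0 0" --pt "0 0 0 0" --pt "0 0 0 0" --grip 55

```text
clock: 32.5
position: [0.4572, -0.4011, 0.1641]
ee_rot: [0.0, 1.0, -0.0, -0.0]
contact_force: [-0.0, 0.2, -0.8]
width: 0.0548
gripper_force: 0.0
```

drive_tool --pt "0 0 -0.3 0" --pt "0 0 -1.0 0" --pt "0 0 -1.9 0" --pt "0 0 -2.8 0" --pt "0 0 -3.5 0" --pt "0 0 -3.8 0" --pt "0 0 -3.8 0" --pt "0 0 -3.8 0"

```text
clock: 33.17
position: [0.4571, -0.4009, 0.259]
ee_rot: [0.0, 1.0, -0.0, 0.0]
contact_force: [-0.3, 1.0, -0.2]
width: 0.0551
gripper_force: 0.0
```

drive_tool --pt "-0.5 0.3 0 0" --pt "-1.5 0.7 0 0" --pt "-2.8 1.3 0 0" --pt "-4.0 1.9 0 0" --pt "-5.2 2.5 0 0" --pt "-6.2 2.9 0 0" --pt "-6.8 3.1 0 0" --pt "-7 3.2 0 0"

```text
clock: 33.83
position: [0.2785, -0.4813, 0.2576]
ee_rot: [-0.001, 1.0, -0.002, -0.001]
contact_force: [0.3, -0.1, -0.6]
width: 0.0554
gripper_force: 0.0
```

Run:
```python
from h import *
p,d,W=look('top');q,e,V=look('side')
Z=(W[...,2]>.13)&(d>0);Z[320:]=0
n,l,s,c=cv2.connectedComponentsWithStats(Z.astype(np.uint8))
for i in range(1,n):
    if s[i,4]>60:
        zt=np.percentile(W[l==i][:,2],95);k=(l==i)&(W[...,2]>zt-.006);print(c[i].round(),zt.round(4),W[k][:,:2].mean(0).round(4),k.sum())
cv2.imwrite('pics/a6.png',np.hstack([p[150:450,60:560],q[60:360,180:480]])[:,:,::-1])
```

```text
[449. 182.] 0.1723 [ 0.6725 -0.284 ] 173
[224. 203.] 0.2139 [0.633  0.1677] 174
[269. 208.] 0.2144 [0.6223 0.0799] 164
[346. 212.] 0.1497 [ 0.6146 -0.0734] 159
[392. 212.] 0.1503 [ 0.6129 -0.1641] 158
[129. 258.] 0.1839 [0.5296 0.3588] 186
[ 84. 260.] 0.1841 [0.5275 0.4467] 186
[515. 288.] 0.1892 [ 0.4566 -0.4009] 195
[470. 292.] 0.1895 [ 0.4502 -0.3113] 193
```

View pics/a6.png

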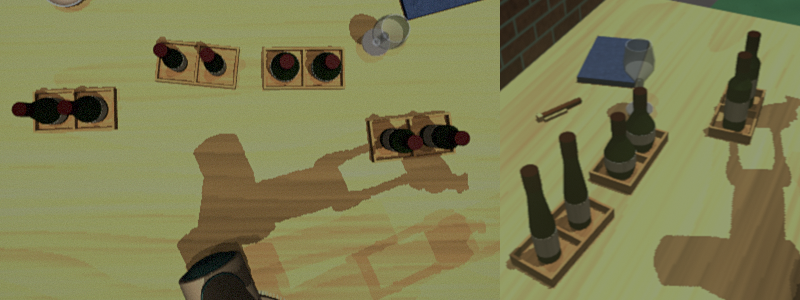

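All four bottles stand beside their matching patterns, with top heights agreeing with the patterns within 1 mm. The glass is where it was, and the gripper is clear.

```bash
python3 -c "
from rig import order;print(order.sign_off())"
```

```text
the job is handed in; nothing more can be done
None
```

All four bottles stand upright and released in the empty bays beside their matching patterns, the glass has not moved, and the job was handed in at about 34 s; the sign-off gave no verdict.

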